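# Hold the calibration block in the clarity checker's light path

## Task

Calibrate the clarity checker on the worktop: swing the rack's cam lever fully open so that it frees the clear calibration block, then draw the block up out of the rack, gripping it by its two frosted faces only and never touching the clear faces. Hold it upright and still in the light path, midway between the lamp and the sensor, clear faces square to the beam and the middle of its window on the beam, without bumping the checker or moving the other kitchen things. Finish while still holding it there in the gripper: do not put it down or let go.

Things in the scene. Friction and masses are not known exactly. Their poses are not given: they have to be found in the camera images.
- rack: Fixed white rack: base plate 110 x 70 x 8 mm, an upright pocket (inside 39 mm along the rack's x, 27 mm along y; rim 38 mm, floor 8 mm above the worktop) and a round post 45 mm from the pocket's centre along the rack's +x, which carries the lever. Origin on the worktop under the pocket's centre; z up. Position and yaw vary.
- cam_lever (a joint): L-shaped steel cam lever on the post, turning about a vertical pivot. 0 = locked: its 45 mm lobe points along the rack's -x, 3 mm over the block's top; its handle arm along the rack's -y. Grows counter-clockwise from above; 1.57 rad = open, at its stop: lobe clear of the block, handle arm along the rack's +x. Starts at 0 to 0.25, light friction (about 1 N at the pin), stays where left.
- lever_pin (a point): The middle of the upright black round pin at the end of the lever's handle arm, 14 mm in diameter, 26 mm tall, its top 145 mm above the worktop and its foot 119 mm above it. This point is 132 mm above the worktop, 50 mm from the pivot, and moves with the lever.
- lever_pivot (a point): Top of the lever's hub, on its vertical pivot axis, 120 mm above the worktop; its axes are the rack's.
- block: Solid clear block 36 x 24 mm, 100 mm tall with its white cap (top 8 mm), about 0.12 kg. Origin: centre of its underside; z up. Faces at its own +x, -x (24 mm wide): CLEAR, not to be touched by the fingers. Faces at +y, -y (36 mm wide, 24 mm apart, matt white, ribbed near the top): FROSTED, to grip. Starts in the rack's pocket, axes as the rack's, 70 mm of it above the rim, 1.5 mm play.
- block_window (a point): Middle of the block's window: on the block's axis, 40 mm above its underside. The light must pass through here along the block's x.
- frosted_a: The frosted face at the block's own +y: origin at its middle, 11 mm from the block's axis, 46 mm above the underside.
- frosted_b: The frosted face at the block's own -y, likewise.
- clear_a: The clear face at the block's own +x: origin at its middle, 17 mm from the block's axis, 46 mm above the underside. The fingers must not touch it.
- clear_b: The clear face at the block's own -x, likewise. The fingers must not touch it.
- checker: Fixed clarity checker: steel base 200 x 60 x 12 mm, two upright white housings (34 x 46 mm, tops 148 mm above the worktop), lamp at its own -x end, sensor at its +x end, each with a black snout facing the other, 110 mm between the snouts. Origin on the worktop under the middle; the beam runs along its own x. Position and yaw vary.
- light_path (a point): Middle of the light path: on the beam, midway between the snouts, 120 mm above the worktop. Its x axis is the beam.
- garlic: Loose garlic bulb, 56 mm, origin under its centre. Leave alone.
- salt_shaker: Loose salt shaker, 44 x 90 mm tall, origin under its centre. Leave alone.
- spice_jar: Loose spice jar with a dark cap, 41 x 105 mm tall, origin under its centre. Leave alone.
- tomato_tin: Loose tall tin, 75 x 110 mm tall, origin under its centre. Leave alone.
- mug: Loose mug, 86 x 121 x 99 mm tall, origin under its middle. Leave alone.
- teaspoon: Loose teaspoon, 130 mm long, lying flat, origin under its middle. Leave alone.
There are look-alikes about, which are no part of the job. What is shaped like the rack but green is not meant.

How it is judged:
On the way, in this order (a step that is already met when the one before it is completed fails the run):
1. the cam lever is swung fully open (past 1.3 rad) while the block still stands in the rack (value of joint cam_lever above 1.3 rad and z of block in the frame of rack below 0.02 m), for 0.1 s.
2. the block is drawn up clear of the rack's pocket, held by both frosted faces (z of block in the frame of rack above 0.045 m and contact force between each of frosted_a, frosted_b and the fingers above 1 N), for 0.2 s.
At the end, for the whole second after the job is handed in: Gripper holds the block by both frosted faces (over 1 N each), rack and checker do not carry it; window middle within 15 mm along, 7 mm across, 10 mm in height of the light path's middle; square to the beam within 8 deg, upright within 6.9 deg, under 0.02 m/s; lever over 1.2 rad (x of block_window in the frame of light_path between -0.015 and 0.015 m and y of block_window in the frame of light_path between -0.007 and 0.007 m and z of block_window in the frame of light_path between -0.01 and 0.01 m and angle between the x axis of block and the x axis of light_path, either way round below 0.14 rad and angle between block's own z axis and vertical below 0.12 rad and linear speed of block below 0.02 m/s and value of joint cam_lever above 1.2 rad and contact force between each of frosted_a, frosted_b and the fingers above 1 N and contact force between block and checker below 0.1 N and contact force between block and rack below 0.1 N); the arm keeps its last pose, push and grip.
It fails at once if the fingers touch a clear face of the block (contact force between any of clear_a, clear_b and the fingers above 0.3 N).
It fails at once if the checker is bumped (over 3 N) by the robot or the block (contact force between checker and the arm above 3 N or contact force between checker and the fingers above 3 N or contact force between checker and block above 3 N).
It fails at once if another kitchen thing is moved by more than 30 mm (distance of any of garlic, salt_shaker, spice_jar, tomato_tin, mug, teaspoon from where it was at the start of the episode above 0.03 m).
It also fails if it takes over 54 s, if anything falls off the work surface, if the arm or the gripper's body presses on something with over 40 N, if the wrist force passes 120 N, or if a joint passes its speed limit or range.

## Robot

A 6-joint arm with a two-finger parallel gripper is mounted at the origin on a cart in front of the work surface, level with it; the furniture and walls round the work are solid. World frame = base frame: x ahead of the robot, y to its left, z up, the work surface at z = 0. Lengths are in m, angles in rad, forces in N, time in s.
With the tool pointing down it reaches from about 0.35 to 0.775 m from the base axis. Payload 5.5 kg.
Tool frame: the origin (TCP) lies where the fingers leave the gripper's body, on its centre line; the fingertips stand env.tip_reach ahead of it and the grasp point (between the pads) lies 54 mm ahead of it (env.tip_reach is the distance from the TCP to the fingertips, in m); z points along the fingers, y is the line along which they close (so a half turn about z gives the same grasp; the last joint's range is limited). The gripper opens to 85 mm and grips with 20 to 120 N. Pads are 22 mm wide; open, the fingers measure 114 mm over their backs; the gripper's body (76 mm by 85 mm) begins 54 mm behind the grasp point. The pads swing forward as they close: fully open they stand 13 mm farther back than shut.
Start: joints at [-1.279, 0.313, 0.046, 1.304, 0, 1.431], TCP at [0.241, -0.522, 0.304] pointing down, gripper open.
Joint ranges: [-2.76, 2.76], [-0.86, 1.69], [-1.03, 1.26], [-2.2, 2.34], [-1.47, 1.5], [-3.14, 3.14]. Speed limits (rad/s): [2.57, 2.57, 3.14, 3.14, 3.14, 3.14].

## Interface

Orientations are given as a unit quaternion [w, x, y, z].
In Python, from workcell import status, optics, hand_in, env gives the robot as it stands.
- The arm moves only by the shell command python3 -m handwheel 'ROWS' [FORCE]. ROWS is a JSON object whose one key "deltas" holds a list of rows, each a list of 5 numbers: the opening, from -1 (shut) to 1 (fully open), then the shift along the tool's x, y, z in units of 40 mm (1.0 is 40 mm), then the turn about the tool's z in units of 10 degrees (1.0 is 10 degrees). In form: {"deltas": [[jaw, x, y, z, roll], ...]}. A call has 1 to 20 rows; each row shifts and turns the commanded pose from where the row before left it, along the tool's axes as they then stand; what a row does not reach is not made up. A row lasts 1/8 s, in which the tool goes at most 62.5 mm and 10.7 degrees, less where a joint would pass 70% of its speed; a pose out of reach is approached as far as the arm can. A call is refused whole if a number of a shift passes 1 or a number of a turn 1, either way. A call with a gripper value outside its range is refused whole. The fingers move at their own pace and stop on an object; FORCE is the grip in N (left out, the last holds). Time passes only in rows, so rows that do not move let the fingers close. It gives the time, the measured TCP pose, the force, the opening and the grip force at its end, in the units of the state.
- status.get_state(): the state, without advancing time (a new reading comes with each control period).
- optics.read_camera(name): name is "side" or "top"; returns a dict with "frame" (400x640x3 uint8, red, green, blue), "depth" (400x640 float32, m along the optical axis (not along the pixel's ray), 0 where there is no reading), "vfov" (degrees; the focal length in pixels is half the picture's height over the tangent of half this angle, whatever the lens; pixels are square), "cx", "cy" (the principal point, pixels), "k1" (the pictures are not rectified: a ray, as slopes to the right and down, at radius r is drawn at 1 + k1 r^2 times it, then the intrinsics apply), "origin" and "attitude" of the camera in the world. Camera axes: x right, y down, z forward; pixel columns grow to the right and rows downward; lengths in m; the calibration is good to about 2 mm. A picture is of the moment at which its call begins.
- hand_in(): hands the job in; it is judged then, once.
The state is a dict: "clock": time; "joint_pos": joint angles; "qvel": joint speeds; "tau": joint torques, N m; "tcp_pos": TCP position; "orientation": TCP orientation; "wrist_force": force on the tool from outside, world axes, zero at the start; "ft_torque": the same for the moment, N m; "finger_gap": finger opening in m; "grip_force": force on a finger pad.
Only numpy, scipy, OpenCV 4.12 (cv2) and the standard library are available. Lean on these libraries where they do the work, as an engineer would, in place of code of your own. Each camera call takes 0.05 s, during which the arm holds its last target. There are 200 camera calls.

## Working session

There is one attempt and no reset: what is moved stays moved. The work goes in short steps, Python scripts to look and compute and a shell command to move; the robot and the scene stay as the last step left them, time stands still between calls to the robot, and variables do not carry over. Pictures are saved under pics/ and viewed, at most 10 in all, crops included, and the job is handed in when it is done.

```bash
mkdir -p pics; cat > h.py <<'E'
import numpy as np, cv2
from workcell import status, optics, env
from scipy.spatial.transform import Rotation as R
def cam(n):
    c=optics.read_camera(n); a=np.array(c['attitude'],float)
    c['R']=a if a.shape==(3,3) else R.from_quat(a,scalar_first=True).as_matrix()
    c['f']=200/np.tan(np.radians(c['vfov'])/2); c['o']=np.array(c['origin']); return c
def rays(c,uv):
    uv=np.asarray(uv,float).reshape(-1,2); d=(uv-[c['cx'],c['cy']])/c['f']; s=d.copy()
    for _ in range(10): s=d/(1+c['k1']*(s**2).sum(1,keepdims=True))
    return np.c_[s,np.ones(len(s))]@c['R'].T
def plane(c,uv,z):
    r=rays(c,uv); return c['o']+r*((z-c['o'][2])/r[:,2])[:,None]
def cloud(c):
    v,u=np.mgrid[:400,:640]; r=rays(c,np.c_[u.ravel(),v.ravel()])
    return (c['o']+r*c['depth'].reshape(-1,1)).reshape(400,640,3)
E
python3 - <<'E'
from h import *
print(status.get_state()); print(env.tip_reach)
for n in('top','side'):
    c=cam(n); print(n,c['o'],c['R'].round(3).tolist(),c['f'],c['cx'],c['cy'],c['k1'])
    np.save(n,c,allow_pickle=True); cv2.imwrite(f'pics/{n}0.png',c['frame'][...,::-1])
E
```

```text
{'clock': 0.0, 'joint_pos': array([-1.27859118e+00,  3.14010665e-01,  4.49472359e-02,  1.30363674e+00,
       -4.26536603e-06,  1.43119716e+00]), 'qvel': array([-5.91176563e-05, -7.01147507e-04, -7.25031211e-04,  3.15722065e-04,
        2.34277813e-04, -9.49052066e-04]), 'tau': array([-1.82341100e-03, -4.80623889e+01,  2.98535299e+01,  1.93613057e-02,
       -2.15669806e-04,  9.65676776e-06]), 'tcp_pos': array([ 0.24051607, -0.52183365,  0.30298996]), 'orientation': array([-9.48988683e-04,  9.76783081e-01,  2.14228633e-01, -7.46904382e-05]), 'wrist_force': array([-0.06302731,  0.00445226,  0.18234452]), 'ft_torque': array([ 0.00247579, -0.0319774 , -0.01234291]), 'grip_force': 0.0, 'finger_gap': 0.08525756796291907}
0.0726
top [0.45809083 0.04059246 1.26039247] [[0.012, -0.997, 0.07], [-1.0, -0.011, 0.015], [-0.015, -0.07, -0.997]] 465.17143936513884 322.0419909828485 190.66998324436204 0.009871650787653855
side [0.47954242 1.09847774 0.79317609] [[-0.997, -0.057, 0.059], [-0.08, 0.529, -0.845], [0.017, -0.846, -0.532]] 501.5968053866562 307.47022528542703 194.36464497450623 -0.1514526684789184
```

View pics/top0.png

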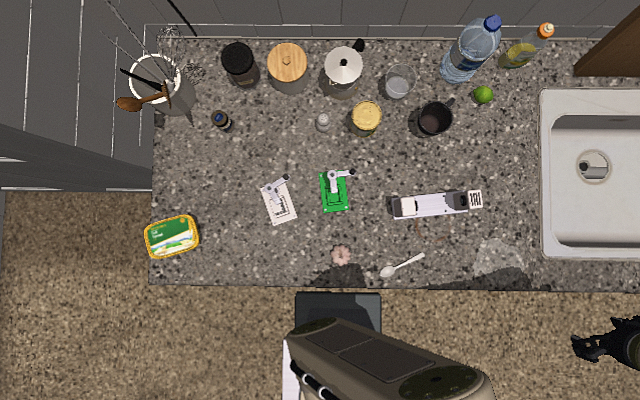

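View pics/side0.png

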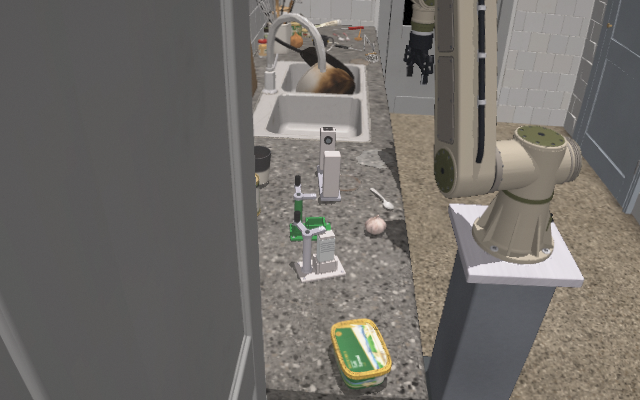

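The top view shows the white rack near (278,203) with its black pin at (285,178), the green decoy at (333,190) and the checker from (390,208) to (482,198). In the side view the rack is at (320,255) and the checker at (328,165). Next: zoomed crops.

```bash
python3 - <<'E'
from h import *
t=np.load('top.npy',allow_pickle=True).item(); s=np.load('side.npy',allow_pickle=True).item()
a=cv2.resize(t['frame'][165:235,250:310],None,fx=6,fy=6,interpolation=cv2.INTER_NEAREST)
b=cv2.resize(t['frame'][180:230,380:490],None,fx=4,fy=4,interpolation=cv2.INTER_NEAREST)
d=cv2.resize(s['frame'][170:290,280:350],None,fx=4,fy=4,interpolation=cv2.INTER_NEAREST)
e=cv2.resize(s['frame'][120:210,305:350],None,fx=4,fy=4,interpolation=cv2.INTER_NEAREST)
im=np.zeros((600,800,3),np.uint8)
for p,(y,x) in ((a,(0,0)),(b[:180],(420,0)),(d,(0,370)),(e[:,:150],(0,650))): im[y:y+p.shape[0],x:x+p.shape[1]]=p[:,:800-x]
cv2.imwrite('pics/z0.png',im[...,::-1])
for c,n,(u0,u1,v0,v1) in((t,'rack',(255,305,170,230)),(t,'chk',(380,490,180,230))):
    P=cloud(c)[v0:v1,u0:u1].reshape(-1,3); F=c['frame'][v0:v1,u0:u1].reshape(-1,3)
    for lo,hi in((.004,.014),(.034,.042),(.085,.105),(.106,.114),(.114,.126),(.126,.138),(.138,.155)):
        m=(P[:,2]>lo)&(P[:,2]<hi)
        if m.sum()>3:
            q=P[m]; ctr,wh,an=cv2.minAreaRect((q[:,:2]*1000).astype(np.float32)); print(n,lo,hi,m.sum(),np.median(q,0).round(4),np.round(ctr,1),np.round(wh,1),round(an,1))
P=cloud(t); print('floor z',np.median(P[230:250,230:300,2]))
E
```

```text
rack 0.004 0.014 625 [0.5062 0.168  0.0076] [520.8 174.5] [158.7 133.4] 1.2
rack 0.034 0.042 90 [0.4943 0.1619 0.0378] [509.5 175.4] [67.2 39.4] 21.0
rack 0.085 0.105 26 [0.4924 0.1688 0.1029] [497.8 170.1] [27.5 22.5] 20.0
rack 0.106 0.114 79 [0.4993 0.1722 0.1088] [524.9 166.9] [34.2 88.1] 77.5
rack 0.114 0.126 252 [0.5431 0.1742 0.1198] [538.9 160.5] [56.7 70.5] 24.6
rack 0.126 0.138 4 [0.5645 0.1473 0.1335] [555.3 166. ] [ 1.5 55.1] 25.9
rack 0.138 0.155 26 [0.5707 0.1463 0.1453] [570.5 146.3] [12.4 10.5] 89.3
chk 0.004 0.014 1002 [ 0.5102 -0.2372  0.0104] [ 512.1 -242.8] [131.9 292.9] 0.6
chk 0.034 0.042 19 [ 0.516  -0.2893  0.0384] [ 507.7 -214.1] [ 42.6 164.9] 7.2
chk 0.085 0.105 42 [ 0.5041 -0.1351  0.0932] [ 510.2 -213.1] [ 44.9 164. ] 6.8
chk 0.106 0.114 21 [ 0.5027 -0.1347  0.1114] [ 509.7 -212.9] [ 44.5 163.3] 6.8
chk 0.114 0.126 47 [ 0.5141 -0.2829  0.1217] [ 508.1 -213.1] [ 44.8 163.8] 7.7
chk 0.126 0.138 96 [ 0.5121 -0.284   0.1311] [ 509.8 -213. ] [ 43.9 163.9] 7.4
chk 0.138 0.155 559 [ 0.5112 -0.2893  0.1474] [ 511.7 -228. ] [ 46. 194.] 6.9
floor z -9.199856196262512e-05
```

View pics/z0.png

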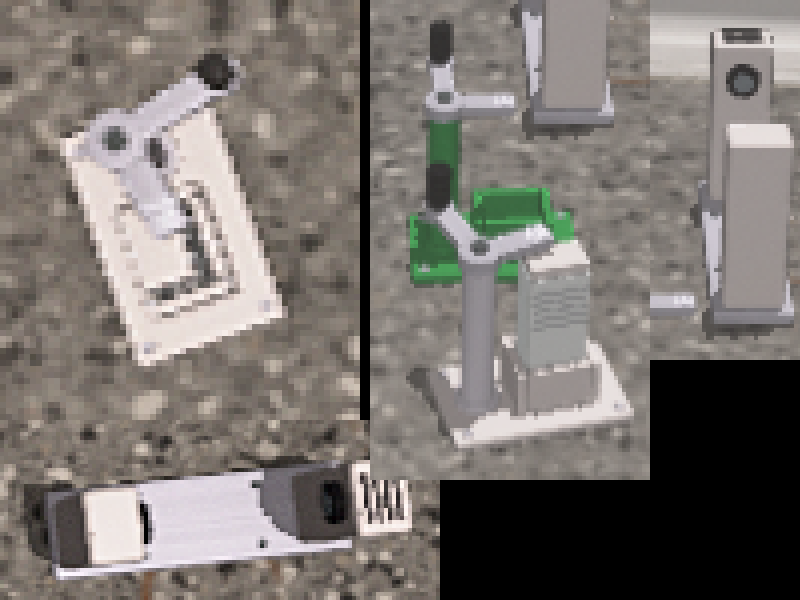

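The crop shows the hub's dark disc at top-image px (269.2,188.0), the pin top at (285.8,176.7) and the lobe over the block's cap. In the side view the hub is at (307.5,231) and the frosted ribbed face faces the camera. Now refining by rays and two views.

```bash
cat >> h.py <<'E'
def tri(c1,p1,c2,p2):
    a,b=rays(c1,[p1])[0],rays(c2,[p2])[0]; a/=np.linalg.norm(a); b/=np.linalg.norm(b)
    k=np.linalg.lstsq(np.c_[a,-b],c2['o']-c1['o'],rcond=None)[0]
    p,q=c1['o']+a*k[0],c2['o']+b*k[1]; return (p+q)/2,np.linalg.norm(p-q)
E
python3 - <<'E'
from h import *
t=np.load('top.npy',allow_pickle=True).item(); s=np.load('side.npy',allow_pickle=True).item()
print('hub tri',tri(t,(269.0,187.9),s,(307.3,231.2))); print('hub plane',plane(t,[[269.0,187.9]],.12),plane(s,[[307.3,231.2]],.12))
def rect(q): 
    c,wh,an=cv2.minAreaRect((q[:,:2]*1000).astype(np.float32)); return np.round(c,1),np.round(wh,1),round(an,1)
P=cloud(t); F=t['frame'].astype(int)
# plate: white pixels, clean contour on plane z=.008
m=np.zeros((400,640),np.uint8); w=(F.min(2)>170)&(P[...,2]<.02); m[170:230,258:302]=w[170:230,258:302]
cs=max(cv2.findContours(m,0,1)[0],key=cv2.contourArea).reshape(-1,2)
print('plate',rect(plane(t,cs,.008)),len(cs))
Ps=cloud(s)
for n,c,Q,(v0,v1,u0,u1),zs in(('top',t,P,(165,235,255,305),[(.104,.1115),(.116,.124),(.141,.15)]),('side',s,Ps,(205,285,295,345),[(.104,.1115),(.116,.124),(.141,.15)]),('chkT',t,P,(180,230,380,440),[(.143,.153)]),('chkT2',t,P,(180,230,460,490),[(.143,.153)]),('chkS',s,Ps,(140,205,318,345),[(.143,.153)]),('chkS2',s,Ps,(120,150,315,345),[(.143,.153)])):
    q=Q[v0:v1,u0:u1].reshape(-1,3)
    for lo,hi in zs:
        k=q[(q[:,2]>lo)&(q[:,2]<hi)]
        if len(k)>4: print(n,lo,len(k),k.mean(0).round(4),rect(k))
# frosted face in side: line fit of xy of points z .05-.095
q=Ps[225:275,315:340].reshape(-1,3); k=q[(q[:,2]>.05)&(q[:,2]<.095)]
if len(k): vx,vy,x,y=cv2.fitLine((k[:,:2]*1000).astype(np.float32),cv2.DIST_HUBER,0,.01,.01).ravel(); print('face',len(k),np.degrees(np.arctan2(vy,vx)),x,y,rect(k))
E
```

```text
hub tri (array([0.54231785, 0.1885951 , 0.12175799]), np.float64(0.0018373464950020941))
hub plane [[0.54337049 0.18884342 0.12      ]] [[0.54155742 0.18629695 0.12      ]]
plate (array([512.2, 177.7]), array([108. ,  70.2]), 20.4) 191
top 0.104 95 [0.4992 0.1716 0.1078] (array([524.9, 166.9]), array([34.2, 88.1]), 77.5)
top 0.116 226 [0.5417 0.1739 0.1197] (array([538.9, 160.5]), array([56.7, 70.5]), 24.6)
top 0.141 25 [0.5709 0.1462 0.1449] (array([570.8, 146.3]), array([12.4,  9.9]), 89.3)
side 0.104 113 [0.5047 0.1793 0.1075] (array([525.6, 179.1]), array([42.5, 89.6]), 89.1)
side 0.116 210 [0.5392 0.1781 0.1192] (array([535.9, 165.6]), array([58.1, 65.6]), 25.3)
side 0.141 20 [0.5689 0.1509 0.145 ] (array([568.6, 150.9]), array([ 9.2, 14.9]), 5.5)
chkT 0.143 268 [ 0.5018 -0.1487  0.1476] (array([ 502. , -148.7]), array([45.9, 34.2]), 7.0)
chkT2 0.143 269 [ 0.5211 -0.3063  0.1476] (array([ 521. , -306.9]), array([45.4, 34.3]), 5.7)
chkS 0.143 113 [ 0.5007 -0.1427  0.1479] (array([ 500.2, -146.5]), array([46.5, 40. ]), 9.9)
chkS2 0.143 94 [ 0.5193 -0.3011  0.1482] (array([ 519.7, -303.3]), array([46.3, 36.9]), 1.7)
face 274 17.739325 496.71024 184.80377 (array([500.9, 183.8]), array([22.1, 42. ]), 80.3)
```

```bash
python3 -m handwheel '{"deltas":[[0,0,0,0,-1],[0,0,0,0,-1],[0,0,0,0,-1],[0,0,0,0,-1],[0,0,0,0,-1],[0,0,0,0,-1],[0,0,0,0,-1],[0,0,0,0,-1],[0,0,0,0,-1],[0,0,0,0,-1],[0,0,0,0,-1]]}' 20
python3 -m handwheel '{"deltas":[[0,0.32,0.92,0,0],[0,0.32,0.92,0,0],[0,0.32,0.92,0,0],[0,0.32,0.92,0,0],[0,0.32,0.92,0,0],[0,0.32,0.92,0,0],[0,0.32,0.92,0,0],[0,0.32,0.92,0,0],[0,0.32,0.92,0,0],[0,0.32,0.92,0,0],[0,0.32,0.92,0,0],[0,0.32,0.92,0,0],[0,0.32,0.92,0,0],[0,0.32,0.92,0,0],[0,0.32,0.92,0,0],[0,0.32,0.92,0,0],[0,0.32,0.92,0,0],[0,0.32,0.92,0,0],[0,0.32,0.92,0,0],[0,0,0,0,0]]}'
cat >> h.py <<'E'
def go(x,y,z,yaw):
    s=status.get_state(); M=R.from_quat(s['orientation'],scalar_first=True).as_matrix()
    y0=np.degrees(np.arctan2(M[1,0],M[0,0])); d=M.T@(np.array([x,y,z])-s['tcp_pos'])/.04
    print('t',s['clock'],'tcp',s['tcp_pos'].round(4),'yaw',y0.round(1),'tilt z',M[:,2].round(3),'j6',s['joint_pos'][5].round(2),'gap',s['finger_gap'],'grip',s['grip_force'],'F',s['wrist_force'].round(1)); print('need xyz units',d.round(2),'roll units',(-((yaw-y0+180)%360-180)/10).round(2))
E
python3 -c "
from h import *
go(.5702,.1475,.198,134.5)"
```

```text
clock: 1.48
tcp_pos: [0.2406, -0.522, 0.3034]
orientation: [-0.0, 0.382, 0.924, 0.0]
wrist_force: [-0.1, -0.7, 0.7]
finger_gap: 0.0429
grip_force: 0.0
clock: 3.98
tcp_pos: [0.5665, 0.1447, 0.3028]
orientation: [-0.001, 0.383, 0.924, -0.0]
wrist_force: [0.3, -0.4, -0.4]
finger_gap: 0.0428
grip_force: 0.0
t 3.975 tcp [0.5665 0.1447 0.3028] yaw 134.9 tilt z [-0.001  0.    -1.   ] j6 0.9 gap 0.042815749578364676 grip 0.0 F [ 0.3 -0.4 -0.4]
need xyz units [-0.02  0.12  2.62] roll units 0.04
```

```bash
python3 -m handwheel '{"deltas":[[0,0,0.12,0.6,0],[0,0,0,0.7,0],[0,0,0,0.7,0],[0,0,0,0.6,0],[0,0,0,0,0],[-1,0,0,0,0],[-1,0,0,0,0],[-1,0,0,0,0],[-1,0,0,0,0],[-1,0,0,0,0]]}' 20
python3 - <<'E'
from h import *
go(.5702,.1475,.198,134.5)
c=cam('side'); cv2.imwrite('pics/s1.png',cv2.resize(c['frame'][130:290,250:400],None,fx=3,fy=3)[...,::-1])
# arc path waypoints
H=np.array([.5425,.1878]); rk=20.4
p=status.get_state()['tcp_pos'][:2]; print(np.degrees(np.arctan2(*(p-H)[::-1])),np.linalg.norm(p-H))
E
```

```text
clock: 5.22
tcp_pos: [0.5702, 0.1459, 0.2011]
orientation: [0.001, 0.385, 0.923, 0.0]
wrist_force: [0.3, -1.4, 5.8]
finger_gap: 0.0131
grip_force: 20.9
t 5.225 tcp [0.5702 0.1459 0.2011] yaw 134.7 tilt z [ 0.002 -0.    -1.   ] j6 0.9 gap 0.01306751233905857 grip 20.86038887500763 F [ 0.3 -1.4  5.8]
need xyz units [0.03 0.03 0.08] roll units 0.02
-56.5310755749143 0.05025417929260597
```

View pics/s1.png

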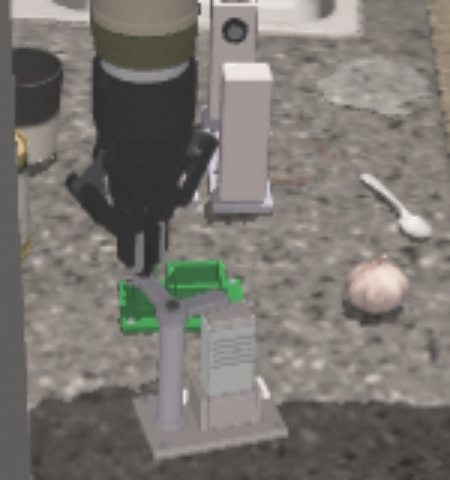

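The picture shows the fingers closed on the black pin (around (150,250)). Next: sweep the arc.

```bash
python3 -m handwheel '{"deltas":[[-1,0,0,-0.03,0],[-1,-0.022,0.173,0,-0.8],[-1,-0.022,0.173,0,-0.8],[-1,-0.022,0.173,0,-0.8],[-1,-0.022,0.173,0,-0.8],[-1,-0.022,0.173,0,-0.8],[-1,-0.022,0.173,0,-0.8],[-1,-0.022,0.173,0,-0.8],[-1,-0.022,0.173,0,-0.8],[-1,-0.022,0.173,0,-0.8],[-1,-0.012,0.09,0,0],[-1,0,0,0,0],[-1,0,0,0,0]]}'
python3 - <<'E'
from h import *
go(.5702,.1475,.198,200.4)
H=np.array([.5425,.1878])
p=status.get_state()['tcp_pos'][:2]; print(np.degrees(np.arctan2(*(p-H)[::-1]))+69.6,np.linalg.norm(p-H))
E
```

```text
clock: 6.9
tcp_pos: [0.5915, 0.2048, 0.2016]
orientation: [0.003, -0.231, 0.973, -0.0]
wrist_force: [8.0, -0.4, -2.6]
finger_gap: 0.0125
grip_force: 20.2
t 6.9 tcp [0.5915 0.2048 0.2016] yaw -153.3 tilt z [ 0.006  0.001 -1.   ] j6 -0.26 gap 0.012537138977233553 grip 20.201725959777832 F [ 8.  -0.4 -2.6]
need xyz units [ 1.12 -1.04  0.09] roll units 0.63
88.71723663927148 0.05184599624675853
```

```bash
python3 -m handwheel '{"deltas":[[0,0,0,0,0],[0,0,0,0,0],[0,0,0,0,0],[0,0,0,0,0],[0,0,0,-0.6,0],[0,0,0,-0.6,0],[0,0,0,-0.6,0],[1,0.6,0.07,0,0],[1,0.6,0.07,0,0],[1,0.6,0.07,0,0],[1,0.6,0.07,0,0],[1,0,0,0,0.63],[1,0,0,0,0]]}'
python3 - <<'E'
from h import *
go(.5003,.1721,.141,200.4)
c=cam('side'); cv2.imwrite('pics/s2.png',cv2.resize(c['frame'][170:290,270:370],None,fx=5,fy=5)[...,::-1])
Q=cloud(c); q=Q[205:290,290:345].reshape(-1,3)
k=q[(q[:,2]>.102)&(q[:,2]<.1115)&(q[:,0]<.53)]; print('cap',len(k),k.mean(0),cv2.minAreaRect((k[:,:2]*1000).astype(np.float32)))
k=q[(q[:,2]>.126)&(q[:,2]<.15)]; print('pin',len(k),k.mean(0),)
c=cam('top'); Q=cloud(c); q=Q[165:235,255:305].reshape(-1,3)
k=q[(q[:,2]>.126)&(q[:,2]<.15)]; print('pin',len(k),k.mean(0),)
E
```

```text
clock: 8.52
tcp_pos: [0.4979, 0.1713, 0.2734]
orientation: [0.0, -0.178, 0.984, -0.0]
wrist_force: [-0.7, -0.1, 0.5]
finger_gap: 0.0855
grip_force: 0.0
t 8.525 tcp [0.4979 0.1713 0.2734] yaw -159.5 tilt z [ 0.001  0.    -1.   ] j6 -0.18 gap 0.08550521869356138 grip 0.0 F [-0.7 -0.1  0.5]
need xyz units [-0.06 -0.    3.31] roll units 0.01
cap 123 [0.49991061 0.17713018 0.10719347] ((500.3171691894531, 173.67503356933594), (35.518367767333984, 30.83953285217285), 15.885152816772461)
pin 0 [nan nan nan]
pin 0 [nan nan nan]<stdin>:6: RuntimeWarning: Mean of empty slice.
  ret = um.true_divide(
<stdin>:8: RuntimeWarning: Mean of empty slice.
```

View pics/s2.png

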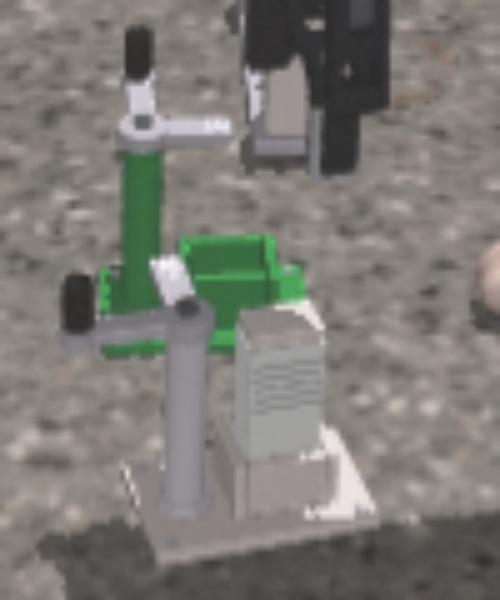

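The picture shows the lever open: pin at (78,300) along +x, the lobe pointing away, and the cap free at (282,325). Descend and grip.

```bash
python3 -m handwheel '{"deltas":[[1,-0.06,0,0.6,0],[1,0,0,0.7,0],[1,0,0,0.7,0],[1,0,0,0.7,0],[1,0,0,0.6,0],[1,0,0,0,0],[-1,0,0,0,0],[-1,0,0,0,0],[-1,0,0,0,0],[-1,0,0,0,0],[-1,0,0,0,0],[-1,0,0,0,0],[-1,0,0,0,0],[-1,0,0,0,0]]}' 45
python3 - <<'E'
from h import *
go(.5003,.1721,.141,200.4)
E
```

```text
clock: 10.38
tcp_pos: [0.5009, 0.1723, 0.1419]
orientation: [0.001, -0.177, 0.984, 0.0]
wrist_force: [-0.8, 0.6, 7.2]
finger_gap: 0.0234
grip_force: 44.8
t 10.375 tcp [0.5009 0.1723 0.1419] yaw -159.6 tilt z [ 0.002  0.    -1.   ] j6 -0.18 gap 0.023419133512028678 grip 44.78352248668671 F [-0.8  0.6  7.2]
need xyz units [ 0.02 -0.    0.02] roll units 0.0
```

```bash
python3 -m handwheel '{"deltas":[[-1,0,0,-0.15,0],[-1,0,0,-0.25,0],[-1,0,0,-0.3,0],[-1,0,0,-0.3,0],[-1,0,0,-0.3,0],[-1,0,0,-0.3,0],[-1,0,0,0,0],[-1,0,0,0,0],[-1,0,0,-0.4,0],[-1,0,0,-0.5,0],[-1,0,0,-0.5,0],[-1,0,0,-0.5,0],[-1,0,0,-0.5,0],[-1,0,0,-0.5,0],[-1,0,0,-0.3,0],[-1,0,0,0,0]]}'
python3 - <<'E'
from h import *
go(.511,-.227,.335,96.9)
c=cam('side'); cv2.imwrite('pics/s3.png',cv2.resize(c['frame'][100:290,250:400],None,fx=3,fy=3)[...,::-1])
E
```

```text
clock: 12.38
tcp_pos: [0.5007, 0.1722, 0.3333]
orientation: [0.0, -0.177, 0.984, -0.0]
wrist_force: [-1.1, -0.5, -1.7]
finger_gap: 0.0231
grip_force: 44.1
t 12.375 tcp [0.5007 0.1722 0.3333] yaw -159.6 tilt z [ 0.001  0.    -1.   ] j6 -0.18 gap 0.02314170098984513 grip 44.14759576320648 F [-1.1 -0.5 -1.7]
need xyz units [ 3.24 -9.44 -0.04] roll units 10.35
```

View pics/s3.png

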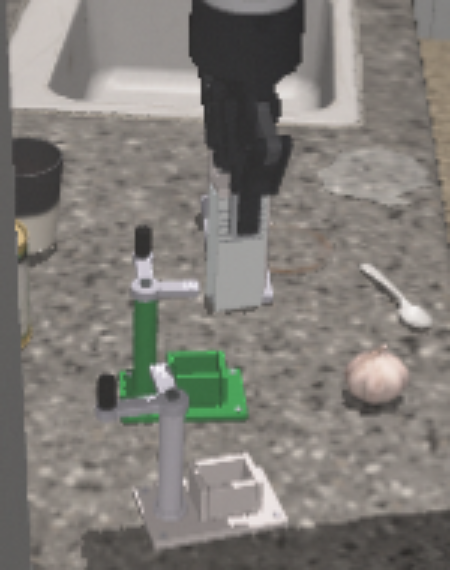

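The block is held upright, bottom edge at about (240,300), clear of the pocket. Move over the checker, then turn.

```bash
python3 -m handwheel '{"deltas":[[-1,0.1,-0.3,0,0],[-1,0.2,-0.6,0,0],[-1,0.2,-0.6,0,0],[-1,0.2,-0.6,0,0],[-1,0.2,-0.6,0,0],[-1,0.2,-0.6,0,0],[-1,0.2,-0.6,0,0],[-1,0.2,-0.6,0,0],[-1,0.2,-0.6,0,0],[-1,0.2,-0.6,0,0],[-1,0.24,-0.6,0,0],[-1,0.25,-0.6,0,0],[-1,0.25,-0.6,0,0],[-1,0.25,-0.6,0,0],[-1,0.25,-0.6,0,0],[-1,0.2,-0.6,0,0],[-1,0.1,-0.14,0,0],[-1,0,0,0,0]]}'
python3 -m handwheel '{"deltas":[[-1,0,0,0,0.5],[-1,0,0,0,0.9],[-1,0,0,0,0.9],[-1,0,0,0,0.9],[-1,0,0,0,0.9],[-1,0,0,0,0.9],[-1,0,0,0,0.9],[-1,0,0,0,0.9],[-1,0,0,0,0.9],[-1,0,0,0,0.9],[-1,0,0,0,0.9],[-1,0,0,0,0.85],[-1,0,0,0,0],[-1,0,0,0,0]]}'
python3 - <<'E'
from h import *
go(.511,-.227,.335,96.9)
c=cam('side'); cv2.imwrite('pics/s4.png',cv2.resize(c['frame'][60:220,260:400],None,fx=3,fy=3)[...,::-1])
Q=cloud(c); q=Q[60:170,290:360].reshape(-1,3); print(q.shape)
k=q[(q[:,2]>.19)&(q[:,2]<.25)&(abs(q[:,1]+.22)<.06)&(abs(q[:,0]-.51)<.06)]; print(len(k),k.min(0),k.max(0),k.mean(0))
vx,vy,x,y=cv2.fitLine((k[:,:2]*1000).astype(np.float32),cv2.DIST_HUBER,0,.01,.01).ravel(); print(np.degrees(np.arctan2(vy,vx)),x,y)
E
```

```text
clock: 14.68
tcp_pos: [0.5026, -0.23, 0.3325]
orientation: [-0.0, -0.177, 0.984, 0.001]
wrist_force: [-0.5, -0.5, -0.9]
finger_gap: 0.0232
grip_force: 44.4
clock: 16.42
tcp_pos: [0.5033, -0.2291, 0.3331]
orientation: [-0.0, 0.662, 0.75, -0.0]
wrist_force: [0.2, -0.3, -1.4]
finger_gap: 0.0232
grip_force: 44.4
t 16.425 tcp [ 0.5033 -0.2291  0.3331] yaw 97.1 tilt z [-0.  0. -1.] j6 0.87 gap 0.023225043727336192 grip 44.359885454177856 F [ 0.2 -0.3 -1.4]
need xyz units [ 0.03  0.2  -0.05] roll units 0.02
(7700, 3)
157 [ 0.4875025  -0.24510635  0.19916743] [ 0.51553335 -0.20578026  0.24959874] [ 0.50106937 -0.21389227  0.22445716]
0.10257633 499.4751 -212.19771
```

View pics/s4.png

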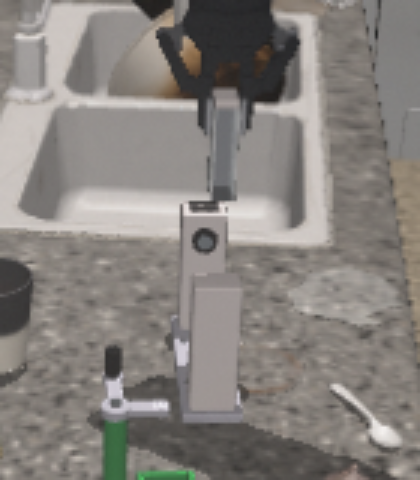

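The block hangs upright above the gap between the housings (bottom at (222,198), z≈0.199). Move across by 8 mm, then down.

```bash
python3 -m handwheel '{"deltas":[[-1,0.03,0.1,0,0],[-1,0,0.09,0.1,0],[-1,0,0,0.3,0],[-1,0,0,0.3,0],[-1,0,0,0.3,0],[-1,0,0,0.3,0],[-1,0,0,0.3,0],[-1,0,0,0.3,0],[-1,0,0,0.3,0],[-1,0,0,0.3,0],[-1,0,0,0.3,0],[-1,0,0,0.18,0],[-1,0,0,0,0],[-1,0,0,0,0],[-1,0,0,0,0]]}'
python3 - <<'E'
from h import *
go(.511,-.227,.214,96.9)
c=cam('side'); t=cam('top')
a=cv2.resize(c['frame'][90:210,290:380],None,fx=4,fy=4); b=cv2.resize(t['frame'][170:240,380:490],None,fx=4,fy=4)
im=np.zeros((480,800,3),np.uint8); im[:,:360]=a; im[:280,360:]=b; cv2.imwrite('pics/s5.png',im[...,::-1])
q=cloud(c)[90:200,300:350].reshape(-1,3)
k=q[(q[:,2]>.15)&(q[:,2]<.19)&(abs(q[:,1]+.22)<.05)&(abs(q[:,0]-.511)<.04)]; print(len(k),np.median(k,0),k.min(0),k.max(0))
E
```

```text
clock: 18.35
tcp_pos: [0.511, -0.2278, 0.2144]
orientation: [0.001, 0.663, 0.749, 0.0]
wrist_force: [0.2, 0.2, -1.8]
finger_gap: 0.0235
grip_force: 44.4
t 18.35 tcp [ 0.511  -0.2278  0.2144] yaw 96.9 tilt z [ 0.001 -0.001 -1.   ] j6 0.89 gap 0.023524115513913407 grip 44.39524054527283 F [ 0.2  0.2 -1.8]
need xyz units [0.02 0.   0.01] roll units 0.0
240 [ 0.50832534 -0.21594064  0.17147605] [ 0.47561276 -0.24437855  0.15094927] [ 0.54134467 -0.20193132  0.18968779]
```

View pics/s5.png

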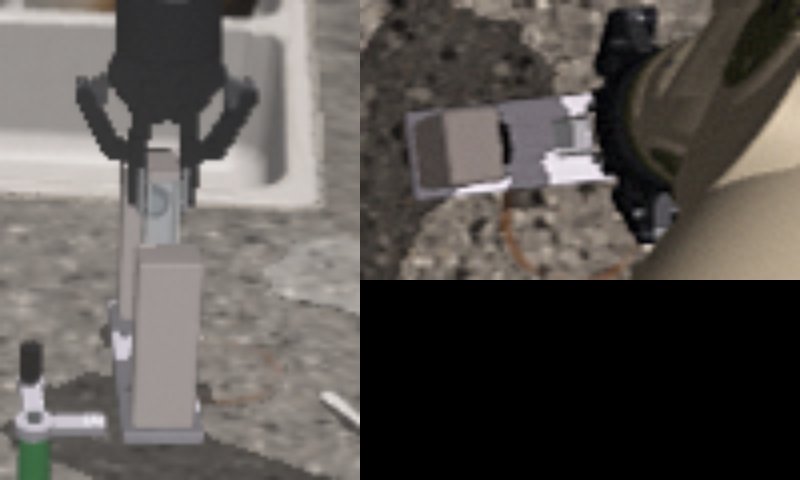

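The side view shows the block upright between the housings, lined up with the snout seen through it at (158,200). The top view shows it at (575,133), square to the checker. It is still and the pose is on target, so I'm handing in.

```bash
python3 -c "
from workcell import hand_in
print(hand_in())"
```

```text
the job is handed in; nothing more can be done
None
```

The job is handed in: the lever measured about 1.55 rad open, and the block is still held at 44 N by its frosted faces, square in the light path with the tool within about 1 mm of my camera-measured midpoint. I got no verdict back.

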